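# Check the pressure of the airbrush tank

## Robot

A 7-joint arm with a two-finger parallel gripper is mounted at the origin on the work surface. World frame = base frame: x ahead of the robot, y to its left, z up, the work surface at z = 0. Lengths are in m, angles in degrees, forces in N, time in s.
With the tool pointing down it reaches from about 0.425 to 0.875 m from the base axis. Payload 4.7 kg.
Tool frame: the origin (TCP) lies midway between the tips of the shut fingers; the grasp point (between the pads) lies 19 mm behind it; z points along the fingers, x is the direction in which the jaws open and shut, and the axes are right-handed (so a half turn about z gives the same grasp; the last joint's range is limited). The gripper opens to 87 mm and grips with 3 to 60 N. Pads are 19 mm wide; open, the fingers measure 117 mm over their backs; the gripper's body (75 mm by 190 mm) begins 51 mm behind the grasp point.
Start: joints at [66.641, 18.392, -4.016, 83.108, 1.295, 78.541, -3.26], TCP at [0.266, -0.593, 0.223] pointing down, gripper open.
Joint ranges: [-163.93, 163.93], [-17.29, 119.83], [-79.2, 71.16], [3.27, 140.29], [-89.18, 269.18], [5.43, 117.66], [-154.24, 154.24]. Speed limits (degrees/s): [147.25, 147.25, 180, 180, 180, 180, 180].

## Interface

Orientations are given as [roll, pitch, yaw] about the fixed x, y, z axes, in that order (R = Rz(yaw) Ry(pitch) Rx(roll)).
In Python, from cell import telemetry, optics, env gives the robot as it stands.
- The arm moves only by the tool arm_command, never from a script. Its arguments are lists of equal length, an entry for each row: "translation": the shift along the tool's x, y, z in cm, a list of three; "twist": the turn about the tool's z in degrees. In form: {"translation": [[x, y, z], ...], "twist": [twist, ...]}. A call has 1 to 10 rows; each row shifts and turns the pose as measured when the row begins, along the tool's axes as they then stand; what a row does not reach is not made up. A row lasts 1/8 s, in which the tool goes at most 62.5 mm and 10.7 degrees, less where a joint would pass 70% of its speed; a pose out of reach is approached as far as the arm can. A call is refused whole if a number of a shift passes 6.25 or a number of a turn 10.7, either way. A call with a gripper value outside its range is refused whole. "grip" is the opening in per cent of the stroke, from 0 (shut) to 100 (fully open), set as the call begins (left out, the last holds). The fingers move at their own pace and stop on an object; "force" is the grip in N (left out, the last holds). Time passes only in rows, so rows that do not move let the fingers close. It gives the time, the measured TCP pose, the force and the opening at its end, in the units of the state.
- telemetry.get_obs(): the state, without advancing time (a new reading comes with each control period).
- optics.read_camera(name): name is "scene" or "top" or "wrist"; returns a dict with "img" (400x640x3 uint8, blue, green, red), "fx", "fy", "cx", "cy" (pixels), "extrinsics" (4x4, takes a point from camera to world coordinates); the wrist camera has in their place "hand_eye" (4x4, takes a point from camera to tool coordinates, whose origin is the TCP and whose axes are the tool frame's). Camera axes: x right, y up, looking along -z (the intrinsics and any distortion apply to the point x, -y, -z); pixel columns grow to the right and rows downward; lengths in m; the calibration is good to about 2 mm. A picture is of the moment at which its call begins: read the wrist's pose just before it. There is no depth.
- env.sign_off(): hands the job in, once; it reports no verdict.
The state is a dict: "time_s": time; "qpos": joint angles; "joint_velocities": joint speeds; "effort": joint torques, N m; "tool_pos": TCP position; "tool_rot": TCP orientation; "force": force on the tool from outside, world axes, zero at the start; "wrist_torque": the same for the moment, N m; "grip_width": finger opening in m.
Only numpy, scipy, OpenCV 4.12 (cv2) and the standard library are available. Lean on these libraries where they do the work, as an engineer would, in place of code of your own. Each camera call takes 0.05 s, during which the arm holds its last target. There are 200 camera calls.

## Task

First push the lock bolt on the tank's stand across until its tip is fully home in the keeper. Then take the pressure gauge from its wooden rest, press it squarely and fully down onto the tank's slanting valve stem until the white rod pops out, hold it there for a second, and put the gauge back upright on its rest with the rod still showing the reading; let go of it. Leave the paint containers, the tin and the loom where they stand.

Things in the scene. Friction and masses are not known exactly. Their poses are not given: they have to be found in the camera images.
- tank: Fixed white air tank (110 mm diameter, 184 mm long along y, axis 75 mm high) on a grey stand whose 12 mm plate spans x -170..+75, y -105..+105 mm. Origin: on the table under the tank's middle; z up; -x faces roughly the robot. Lock bolt along y on the front ledge at x -140; valve stem leans 35 degrees from vertical towards -x.
- handle_mid (a point): Middle of the tank's steel carrying handle, a 12 mm bar along the tank's y (120 mm long), 162 mm above the table, right over the tank's axis.
- bolt (a joint): Travel of the dark steel lock bolt (16 mm round bar), in m: up to about 0.012 at the start, 0.045 with its tip fully in the keeper (end stop). It grows towards the tank's +y. Friction about 2.5 N; it stays where left.
- bolt_knob (a point): Centre of the top of the bolt's upright knob: a 16 mm diameter pin, top 87 mm above the table. The bolt's two guides and the keeper reach 49 mm above the table, so the knob's upper 38 mm stand free. It moves with the bolt along the tank's y (its axes are the tank's).
- stem_tip (a point): Centre of the rigid top face of the brass valve stem, about 157 mm above the table. Its z points out along the stem (up and to the tank's -x, 35 degrees from vertical); its y is the tank's y. The stem is 16 mm in diameter, tip chamfered, free for 36 mm below this point, where a 34 mm boss starts. The stiff 6 mm core pin stands 6 to 8 mm out beyond it.
- gauge: Loose gauge, about 0.24 kg: aluminium barrel (22 mm diameter, 130 mm long along y), a black grip block at its middle (28 mm along x, 44 along y, z -14..+24 mm), under it a brass socket (29 mm outside, 21 mm bore) pointing to -z, mouth at z -58 mm. Origin: middle of the barrel's axis; z up on its rest. A white rod comes out of the +y end. Grip the block across x.
- gauge_seat (a point): Point inside the socket, 31 mm below the gauge's origin along its -z and 27 mm inside the mouth. Fully pressed home, this point is at stem_tip and the gauge's z lies along the stem's z. The turn about the stem is free.
- gauge_seal (a joint): How far the sprung seal ring inside the gauge's socket is pressed in, in m: 0 out, 0.006 fully home (stop). The stem's tip meets it 6 mm before home; it then pushes back with 4 N rising to 7 N, the whole gauge with about 10 N.
- gauge_rod (a joint): How far the gauge's white rod is out, in m: 0 at the start. Pressing home on the valve pushes it out by 0.030 to 0.040 according to the hidden pressure (5 mm less for each mm short of home). It stays out by friction (0.5 N) when the gauge is taken off.
- rest: Fixed wooden rest for the gauge: base 90 x 130 x 12 mm and two posts at y -50 and +50 mm, each 10 mm thick along y, with a 90 degree V notch (50 mm wide, top 100 mm high) that carries the barrel. Origin: on the table under its middle; the barrel lies along its y.
- rest_seat (a point): Where the gauge's origin is when it lies in the middle of the rest, 90 mm above the table.
- paint_a: Bystander: white paint bottle, 48 mm diameter, 150 mm tall; origin under its centre.
- paint_b: Bystander: blue paint jar with a pale label and white cap, 52 mm diameter, 130 mm tall; origin under its centre.
- tin: Bystander: open green tin, 110 x 80 x 55 mm; origin under its centre.
- loom: Bystander: pale blue pin loom, 100 x 100 mm, 30 mm high over its pins; origin under its centre.
Not all that is in view belongs to the job. Of the things like the rest, leave any that is black or turquoise; of the rest the smaller one is meant.

How it is judged (in metres and radians):
On the way, in this order (a step that is already met when the one before it is completed fails the run):
1. the bolt is fully home in the keeper (value of joint bolt above 0.042 m), for 0.2 s.
2. the gauge is pressed squarely and fully home on the valve stem, its seal pressed in and the rod out (value of joint gauge_seal above 0.0045 m and distance between gauge_seat and stem_tip below 0.004 m and angle between the z axis of gauge and the z axis of stem_tip, either way round below 0.15 rad and value of joint gauge_rod above 0.022 m), for 0.4 s.
At the end, for the whole second after the job is handed in: The bolt is home (over 42 of its 45 mm), the gauge lies at rest in both V notches of its rest, upright within 0.3 rad, within 22 mm of the middle and 6 mm of its height, either way round, its rod still out by more than 22 mm (value of joint bolt above 0.042 m and value of joint gauge_rod above 0.022 m and horizontal distance between gauge and rest_seat below 0.022 m and z of gauge in the frame of rest_seat between -0.006 and 0.006 m and angle between gauge's own z axis and vertical below 0.3 rad and angle between the y axis of gauge and the y axis of rest, either way round below 0.15 rad and linear speed of gauge below 0.02 m/s and angular speed of gauge below 0.2 rad/s); the robot touches nothing.
It fails at once if the valve is pressed before the bolt is home (value of joint gauge_seal above 0.002 m and value of joint bolt below 0.04 m).
It fails at once if a bystander (paint containers, tin, loom) is pushed more than 25 mm or tipped (distance of any of paint_a, paint_b, tin, loom from where it was at the start of the episode above 0.025 m or angle between any of paint_a, paint_b, tin, loom's own z axis and vertical above 0.4 rad).
It fails at once if the gauge is dropped (height (world z) of gauge below 0.06 m).
It also fails if it takes over 72 s, if anything falls off the work surface, if the arm or the gripper's body presses on something with over 40 N, if the wrist force passes 120 N, or if a joint passes its speed limit or range.

## Working session

There is one attempt and no reset: what is moved stays moved. The work goes in short steps, Python scripts to look and compute and a tool call to move; the robot and the scene stay as the last step left them, time stands still between calls to the robot, and variables do not carry over. Pictures are saved under pics/ and viewed, about 8 in all and at most 12, crops included, and the job is handed in when it is done.

Besides the shell and the picture viewer there is one more tool, called after "Emit:" as a command line: name --pt "numbers of a row" for each row, then --argument value for the rest. arm_command: Moves the arm, as the interface text tells. Its arguments: {"type":"object","properties":{"translation":{"type":"array","items":{"type":"array","items":{"type":"number"}}},"twist":{"type":"array","items":{"type":"number"}},"grip":{"type":"number"},"force":{"type":"number"}},"required":["translation","twist"]}

```bash
mkdir -p pics; ls; python3 - <<'E'
from cell import telemetry, optics, env
import cv2
o=telemetry.get_obs();print(o)
for n in("scene","top"):
    c=optics.read_camera(n);cv2.imwrite(f"pics/{n}0.png",c["img"]);print(n,{k:v for k,v in c.items() if k!="img"})
E
```

```text
pics
{'time_s': 0.0, 'qpos': array([66.63786244, 18.44124589, -4.01611137, 83.1754619 ,  1.29569147,
       78.54241327, -3.25967482]), 'joint_velocities': array([ 0.02353231,  0.07869278,  0.04543318, -0.02966142, -0.07911853,
        0.02472541,  0.02047873]), 'effort': array([-4.88238254e-05, -4.91290891e+01, -4.04072385e-01, -3.12536001e+01,
       -6.38788892e-02,  4.36902547e-02,  1.64138864e-04]), 'tool_pos': array([ 0.26586043, -0.5925173 ,  0.22143194]), 'tool_rot': array([ 1.79993654e+02,  1.13832655e-01, -6.58270930e+01]), 'force': array([-0.64881343,  0.68446306, -0.00411108]), 'wrist_torque': array([-0.01281044,  0.05070172, -0.01977602]), 'grip_width': 0.08691477603768616}
scene {'fx': 447.67281734281744, 'fy': 447.67281734281744, 'cx': 316.0940891088473, 'cy': 207.0171135341931, 'extrinsics': array([[ 7.82323691e-01, -4.50533821e-01,  4.30103381e-01,
         1.15912638e+00],
       [ 6.22872081e-01,  5.65991261e-01, -5.40078015e-01,
        -6.98091895e-01],
       [-1.11343447e-04,  6.90415214e-01,  7.23413312e-01,
         1.14703076e+00],
       [ 0.00000000e+00,  0.00000000e+00,  0.00000000e+00,
         1.00000000e+00]])}
top {'fx': 392.2529936602458, 'fy': 392.2529936602458, 'cx': 315.78722475109214, 'cy': 193.89171358918188, 'extrinsics': array([[-0.01379039,  0.99373118, -0.11094219,  0.42840813],
       [-0.99988683, -0.01303782,  0.00750611,  0.03768558],
       [ 0.00601261,  0.11103314,  0.99379852,  1.26988838],
       [ 0.        ,  0.        ,  0.        ,  1.        ]])}
```

View pics/scene0.png

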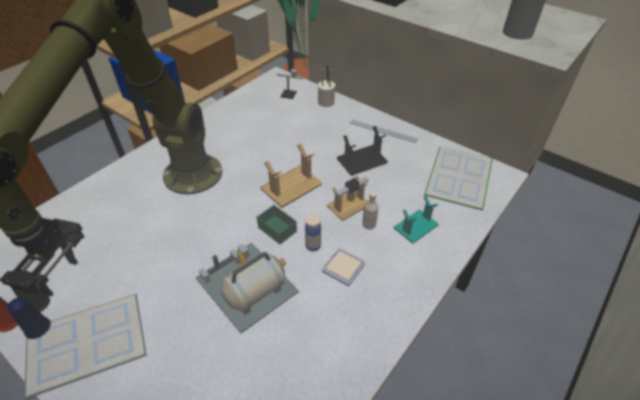

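View pics/top0.png

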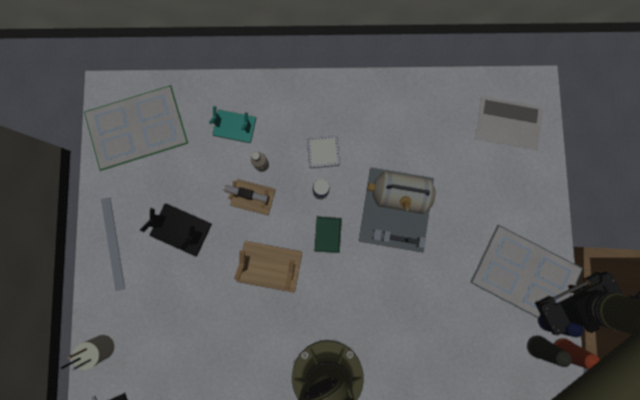

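The two views show the tank and stand at scene (250,280) / top (397,205). The gauge lies on a small wooden rest at scene (350,200) / top (251,196).

What could be taken for the rest:
- black one, top (178,230)
- turquoise one, top (234,126)
- large wooden one, top (268,266), empty
- small wooden one, top (251,196), holding the gauge. This is the one meant.

I'll check that choice in one close crop.

```bash
cat > h.py <<'E'
import numpy as np, cv2
from cell import telemetry, optics, env
from scipy.spatial.transform import Rotation as R
def pose():
    o=telemetry.get_obs();T=np.eye(4);T[:3,:3]=R.from_euler('xyz',o['tool_rot'],degrees=True).as_matrix();T[:3,3]=o['tool_pos'];return T
def cam(n):
    T=pose();c=optics.read_camera(n);c['T']=c['extrinsics'] if n!='wrist' else T@c['hand_eye'];return c
def ray(c,u,v):
    d=c['T'][:3,:3]@np.array([(u-c['cx'])/c['fx'],-(v-c['cy'])/c['fy'],-1.]);return c['T'][:3,3],d/np.linalg.norm(d)
def onz(c,u,v,z):
    p,d=ray(c,u,v);return p+d*(z-p[2])/d[2]
def tri(a,b):
    (p,d),(q,e)=ray(*a),ray(*b);s=np.linalg.lstsq(np.c_[d,-e],q-p,rcond=None)[0]
    A,B=p+s[0]*d,q+s[1]*e;return (A+B)/2,np.linalg.norm(A-B)
def proj(c,P):
    q=np.linalg.inv(c['T'])@np.r_[P,1];return np.array([c['cx']+c['fx']*q[0]/-q[2],c['cy']-c['fy']*q[1]/-q[2]])
def crop(img,x0,y0,x1,y1,k):
    return cv2.convertScaleAbs(cv2.resize(img[y0:y1,x0:x1],None,fx=k,fy=k,interpolation=cv2.INTER_CUBIC),alpha=1.5)
E
python3 - <<'E'
from h import *
t=cv2.imread('pics/top0.png');s=cv2.imread('pics/scene0.png')
a=crop(t,220,145,290,225,4);b=crop(t,350,160,445,260,4)
c=crop(s,320,165,390,225,4);d=crop(s,190,235,305,330,4)
W=np.zeros((800,800,3),np.uint8)
W=np.zeros((600,800,3),np.uint8)
b=crop(t,350,165,445,255,3);a=crop(t,220,165,290,225,5)
c=crop(s,320,165,390,225,5);d=crop(s,190,235,305,330,3)
W[:300,:350]=a;W[:300,400:750]=c
W[310:580,:285]=b;W[310:595,400:745]=d
cv2.imwrite('pics/crop1.png',W)
E
```

```text
(no output)
```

View pics/crop1.png

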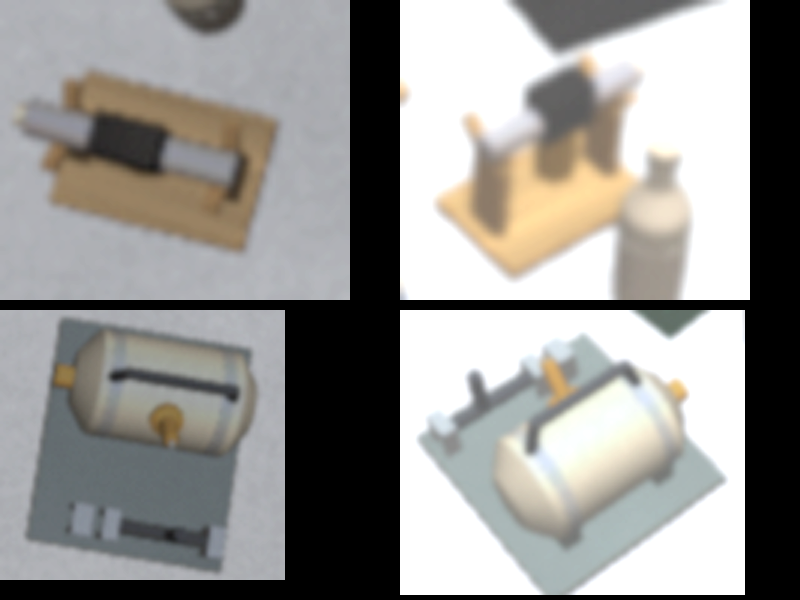

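```bash
python3 - <<'E'
from h import *
np.set_printoptions(precision=4,suppress=True)
t=cam('top');s=cam('scene')
def T(x,y,k,ox,oy,px,py): return (px+(x-ox)/k-.5+.5/k*1,py+(y-oy)/k-.5+.5/k)
b=lambda x,y:T(x,y,3,0,310,350,165)
d=lambda x,y:T(x,y,3,400,310,190,235)
a=lambda x,y:T(x,y,5,0,0,220,165)
c=lambda x,y:T(x,y,5,400,0,320,165)
for n,p,q in [('knob',b(170,533),d(475,374)),('handleL(+y)',b(118,375),d(628,368)),('handleR',b(237,393),d(532,445)),('barrel mid/block top',a(130,140),c(560,95)),('barrel +y',a(30,112),c(632,73)),('barrel -y',a(238,165),c(488,148)),('stemtip',b(168,443),d(553,360))]:
    print(n,*tri((t,*p),(s,*q)))
e1,e2=onz(t,*b(118,375),.162),onz(t,*b(237,393),.162);print('handle onz',e1,e2,(e1+e2)/2,np.linalg.norm(e1-e2),np.degrees(np.arctan2(*(e1-e2)[1::-1])))
e1,e2=onz(t,*a(30,112),.09),onz(t,*a(238,165),.09);print('barrel onz',e1,e2,(e1+e2)/2,np.linalg.norm(e1-e2),np.degrees(np.arctan2(*(e1-e2)[1::-1])))
g=[onz(t,*b(*p),.012) for p in[(62,318),(250,348),(27,540),(220,572)]];print('plate',g)
w=cam('wrist');print(w['hand_eye'],w['fx'],w['cx'],w['cy'])
E
```

```text
knob [ 0.4178 -0.2456  0.0809] 0.008472398460092585
handleL(+y) [ 0.5712 -0.1832  0.1512] 0.0036401284989625846
handleR [ 0.5554 -0.2974  0.1417] 0.002209449808046701
barrel mid/block top [0.5655 0.2388 0.1061] 0.001628979465700714
barrel +y [0.5844 0.301  0.0924] 6.833608341619346e-05
barrel -y [0.5513 0.1761 0.0954] 0.002823114203090228
stemtip [ 0.5082 -0.2245  0.1542] 0.005701064982556189
handle onz [ 0.571  -0.1797  0.162 ] [ 0.5523 -0.2922  0.162 ] [ 0.5617 -0.236   0.162 ] 0.11404983386541723 80.5643128513464
barrel onz [0.5847 0.3016 0.09  ] [0.5508 0.1757 0.09  ] [0.5677 0.2387 0.09  ] 0.13037273423112206 74.91526907251975
plate [array([ 0.6535, -0.1505,  0.012 ]), array([ 0.6179, -0.3532,  0.012 ]), array([ 0.415 , -0.1063,  0.012 ]), array([ 0.3785, -0.3101,  0.012 ])]
[[ 1.      0.0009 -0.0004  0.0004]
 [ 0.0007 -0.9554 -0.2953 -0.0817]
 [-0.0007  0.2953 -0.9554 -0.162 ]
 [ 0.      0.      0.      1.    ]] 345.06266933345705 320.7391132039955 190.69270585800098
```

The crop confirms it: the gauge (grey barrel, black block) lies on the small wooden rest. Its white rod end is at top (224,187), the +y side, with a bottle close by. The knob top is near top (407,240) and the brass stem tip near top (406,209).

The tool only twists about its own z. So I plan to hook the socket on the stem tip and let the gauge pivot in the grip to reach the 35° tilt. The bolt comes first.

```bash
cat >> h.py <<'E'
def plan(p,yaw,n):
    "rows (tool axes, cm / deg) from the present pose to world p, tool-x azimuth yaw, in n rows"
    T=pose();y0=np.degrees(np.arctan2(T[1,0],T[0,0]));dy=(yaw-y0+180)%360-180
    d=(np.array(p)-T[:3,3])*100/n;s=-dy/n
    for i in range(n):
        print((R.from_rotvec([0,0,s*i],degrees=True).inv().apply(T[:3,:3].T@d)).round(2).tolist(),round(s,1))
E
python3 - <<'E'
from h import *
plan([.412,-.281,.23],-100,7)
E
```

```text
[-3.21, -3.73, -0.11] 4.9
[-3.52, -3.44, -0.11] 4.9
[-3.8, -3.13, -0.11] 4.9
[-4.05, -2.79, -0.11] 4.9
[-4.27, -2.44, -0.11] 4.9
[-4.46, -2.07, -0.11] 4.9
[-4.62, -1.68, -0.11] 4.9
```

Emit:
arm_command --pt "-3.2 -3.7 -0.1" --pt "-3.5 -3.4 -0.1" --pt "-3.8 -3.1 -0.1" --pt "-4.0 -2.8 -0.1" --pt "-4.3 -2.4 -0.1" --pt "-4.5 -2.1 -0.1" --pt "-4.6 -1.7 -0.1" --pt "0 0 0" --twist '[4.9,4.9,4.9,4.9,4.9,4.9,4.9,0]' --grip 0

```text
time_s: 1.25
tool_pos: [0.4183, -0.2734, 0.2281]
tool_rot: [180.0, 0.0, -101.3]
force: [0.3, 0.3, 0.4]
grip_width: 0.015
```

```bash
python3 - <<'E'
from h import *
import pickle
print(pose().round(4), telemetry.get_obs()['qpos'])
c=cam('wrist');pickle.dump(c,open('w1.pkl','wb'));cv2.imwrite('pics/w1.png',cv2.convertScaleAbs(c['img'],alpha=1.4))
E
```

```text
[[-1.967e-01 -9.805e-01 -3.000e-04  4.183e-01]
 [-9.805e-01  1.967e-01  3.000e-04 -2.734e-01]
 [-2.000e-04  4.000e-04 -1.000e+00  2.281e-01]
 [ 0.000e+00  0.000e+00  0.000e+00  1.000e+00]] [ 46.02107383   0.59467617 -15.94094426 103.00711646   0.16310775
  76.44445512 -71.29928484]
```

View pics/w1.png

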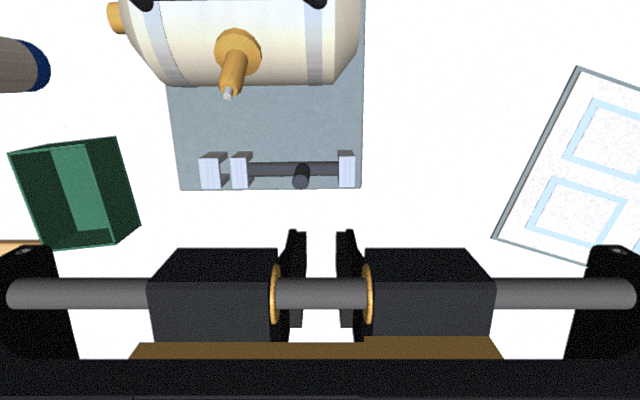

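The wrist view shows the knob top at about (301,183), the stem pin end at (228,95) and the stem face near (230,89). The keeper is on the left, at the +y end. The two guides are at x 240 and 346.

```bash
python3 - <<'E'
from h import *
import pickle
np.set_printoptions(precision=4,suppress=True)
w=pickle.load(open('w1.pkl','rb'));t=cam('top');s=cam('scene')
print('knob z.087',onz(w,301,183,.087),'tri',*tri((w,301,183),(t,406.4,239)),*tri((w,301,183),(s,214.8,256)))
print('stem z.157',onz(w,230,89,.157),*tri((w,230,89),(t,405.8,209)),*tri((w,230,89),(s,240.8,251.4)))
print('plate front',onz(w,181,190,.012),onz(w,361,188,.012))
g=[onz(w,*p,.012) for p in((181,190),(361,188))];v=g[0]-g[1];print(np.linalg.norm(v),np.degrees(np.arctan2(v[1],v[0])))
u=[onz(w,*p,.049) for p in((220,171),(338,170))];v=u[0]-u[1];print('keeper-guide',u,np.degrees(np.arctan2(v[1],v[0])))
E
```

```text
knob z.087 [ 0.4175 -0.2551  0.087 ] tri [ 0.4163 -0.2496  0.0658] 0.010771088630891028 [ 0.4196 -0.2536  0.0899] 0.004439137156824668
stem z.157 [ 0.5072 -0.2315  0.157 ] [ 0.5072 -0.2288  0.1463] 0.0008077144703532825 [ 0.5087 -0.226   0.1519] 0.008606704483315667
plate front [ 0.4165 -0.11    0.012 ] [ 0.3781 -0.3126  0.012 ]
0.206172051366267 79.26706909103835
keeper-guide [array([ 0.436 , -0.1728,  0.049 ]), array([ 0.4133, -0.2905,  0.049 ])] 79.10414178351786
```

Emit:
arm_command --pt "2.2 0.4 0" --pt "0 0 4" --pt "0 0 5" --pt "0 0 4.5" --pt "0 0 2.5" --pt "0 0 0" --twist '[-0.9,0,0,0,0,0]'

```text
time_s: 2.15
tool_pos: [0.4002, -0.3122, 0.0632]
tool_rot: [179.9, -0.3, -101.9]
force: [-0.7, 0.1, 0.4]
grip_width: 0.0001
```

```bash
python3 - <<'E'
from h import *
plan([.4175-.18*.04,-.2545-.983*.04,.062],-100.4,1);plan([.4175+.18*.015,-.2545+.983*.015,.062],-100.4,1)
print(telemetry.get_obs()['force'],pose()[:3,3])
E
```

```text
[-2.01, -0.61, 0.11] -1.5
[-7.51, -0.47, 0.09] -1.5
[-0.7266449   0.09424014  0.44243873] [ 0.40015883 -0.31223744  0.06323668]
```

Emit:
arm_command --pt "-1 -0.4 0.1" --pt "-1 -0.2 0" --pt "-1 0 0" --pt "-1 0 0" --pt "0 0 0" --twist '[-1.5,0,0,0,0]'

```text
time_s: 2.78
tool_pos: [0.4169, -0.2735, 0.0663]
tool_rot: [-179.7, -0.5, -100.3]
force: [0.4, -0.8, -0.1]
grip_width: 0.0006
```

Emit:
arm_command --pt "-1 0 0" --pt "-1 0 0" --pt "-0.8 0 0" --pt "0 0 0" --twist '[0,0,0,0]'

```text
time_s: 3.28
tool_pos: [0.4219, -0.2464, 0.0665]
tool_rot: [-179.7, -0.6, -100.4]
force: [0.1, 0.1, 0.5]
grip_width: 0.0004
```

```bash
python3 - <<'E'
from h import *
plan([.4175+.18*.022,-.2545+.983*.022,.062],-100.4,1)
print(telemetry.get_obs()['force'],pose()[:3,3])
E
```

```text
[-1.33, 0.29, 0.43] -0.0
[0.09883217 0.13276451 0.47824362] [ 0.42189733 -0.2464455   0.06649027]
```

Emit:
arm_command --pt "-0.6 0.1 0.2" --pt "-0.5 0 0" --twist '[0,0]'

```text
time_s: 3.52
tool_pos: [0.4234, -0.2368, 0.0651]
tool_rot: [-179.6, -0.8, -100.5]
force: [-2.9, -10.9, -1.6]
grip_width: 0.0006
```

Emit:
arm_command --pt "-0.6 0 0" --pt "-0.6 0 0" --twist '[0,0]'

```text
time_s: 3.78
tool_pos: [0.4233, -0.2369, 0.0653]
tool_rot: [-179.4, -1.8, -100.7]
force: [-1.5, -16.9, -4.8]
grip_width: 0.0002
```

Emit:
arm_command --pt "1 0 0" --pt "0.8 0 0" --pt "0 0 -2" --pt "0 0 -5" --pt "0 0 -6" --pt "-1 -1 -4" --pt "-2 -2 0" --pt "-1 -1 0" --pt "0 0 0" --twist '[0,0,0,0,0,0,0,0,0]'

```text
time_s: 4.9
tool_pos: [0.4655, -0.2107, 0.2367]
tool_rot: [-179.9, -1.0, -100.5]
force: [-0.9, 0.1, -0.8]
grip_width: 0.0005
```

```bash
python3 - <<'E'
from h import *
import pickle
print(pose().round(4), telemetry.get_obs()['qpos'],telemetry.get_obs()['tool_rot'])
c=cam('wrist');pickle.dump(c,open('w2.pkl','wb'));cv2.imwrite('pics/w2.png',cv2.convertScaleAbs(c['img'],alpha=1.0))
E
```

```text
[[-0.1826 -0.9832 -0.0014  0.4655]
 [-0.983   0.1826 -0.0179 -0.2107]
 [ 0.0179 -0.0019 -0.9998  0.2367]
 [ 0.      0.      0.      1.    ]] [ 40.50091328   1.6268478  -20.13058227 101.04076754   1.59002833
  77.15337381 -80.49053693] [-179.89068819   -1.02423222 -100.52090511]
```

View pics/w2.png

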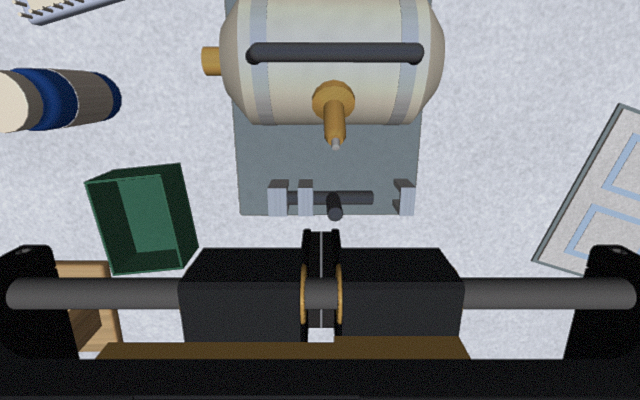

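The bolt is now through into the keeper, with the knob at (335,212). The stem face centre is at about (335,139), the pin end at (335,147), and the handle ends at (255,52) and (417,52).

```bash
python3 - <<'E'
from h import *
import pickle
np.set_printoptions(precision=4,suppress=True)
w=pickle.load(open('w1.pkl','rb'));v=pickle.load(open('w2.pkl','rb'));t=cam('top')
print('pin',*tri((w,228,95),(v,335,147)),onz(w,228,95,.163),onz(v,335,147,.163))
print('face',*tri((w,230,89),(v,335,139)),onz(v,335,139,.157), *tri((v,335,139),(t,405.8,209)))
a,b=onz(v,255,52,.162),onz(v,417,52,.162);print('handle',a,b,(a+b)/2,np.linalg.norm(a-b),np.degrees(np.arctan2(*(a-b)[1::-1])))
k=onz(v,335,212,.087);print('knob',k,np.linalg.norm(k-onz(w,301,183,.087)))
# above gauge with camera: paint_a neck
print('paint_a top',onz(t,259,157,.15),'paint_b',onz(t,321,184,.13),'tin',onz(t,328,234,.05))
plan([.5677,.2387,.24],-15,9)
E
```

```text
pin [ 0.5033 -0.2297  0.1603] 0.0010698345569540317 [ 0.5037 -0.2307  0.163 ] [ 0.5034 -0.2293  0.163 ]
face [ 0.5073 -0.2306  0.1534] 3.733003970297099e-05 [ 0.5078 -0.2304  0.157 ] [ 0.5063 -0.2302  0.1436] 0.001817765742729821
handle [ 0.5728 -0.1896  0.162 ] [ 0.5539 -0.2917  0.162 ] [ 0.5633 -0.2407  0.162 ] 0.10377618549955529 79.53218394530425
knob [ 0.4274 -0.2206  0.087 ] 0.03585119775299609
paint_a top [0.6633 0.1925 0.15  ] paint_b [0.5846 0.0134 0.13  ] tin [ 0.4392 -0.0076  0.05  ]
[-5.13, -0.2, -0.13] -9.5
[-5.03, -1.05, -0.13] -9.5
[-4.78, -1.87, -0.13] -9.5
[-4.41, -2.63, -0.13] -9.5
[-3.91, -3.32, -0.13] -9.5
[-3.31, -3.92, -0.13] -9.5
[-2.62, -4.42, -0.13] -9.5
[-1.85, -4.79, -0.13] -9.5
[-1.03, -5.03, -0.13] -9.5
```

Emit:
arm_command --pt "-5.1 -0.2 -0.3" --pt "-5.0 -1.0 -0.3" --pt "-4.8 -1.9 -0.3" --pt "-4.4 -2.6 -0.3" --pt "-3.9 -3.3 -0.3" --pt "-3.3 -3.9 -0.3" --pt "-2.6 -4.4 -0.2" --pt "-1.8 -4.8 -0.2" --pt "0 0 0" --pt "0 0 0" --twist '[-9.5,-9.5,-9.5,-9.5,-9.5,-9.5,-9.5,-9.5,0,0]' --grip 60

```text
time_s: 6.25
tool_pos: [0.549, 0.1854, 0.2431]
tool_rot: [178.4, 0.3, -23.4]
force: [0.2, -0.4, -0.0]
grip_width: 0.052
```

```bash
python3 - <<'E'
from h import *
import pickle
print(pose().round(4), telemetry.get_obs()['qpos'],telemetry.get_obs()['tool_rot'])
c=cam('wrist');pickle.dump(c,open('w3.pkl','wb'));cv2.imwrite('pics/w3.png',cv2.convertScaleAbs(c['img'],alpha=1.0))
E
```

```text
[[ 0.9178 -0.3968 -0.0165  0.549 ]
 [-0.3971 -0.9175 -0.0234  0.1854]
 [-0.0059  0.028  -0.9996  0.2431]
 [ 0.      0.      0.      1.    ]] [ 14.43188649  14.52979878 -42.99423293  89.39284809  10.714873
  81.50569645 -52.89101205] [178.39519465   0.335538   -23.39667139]
```

View pics/w3.png

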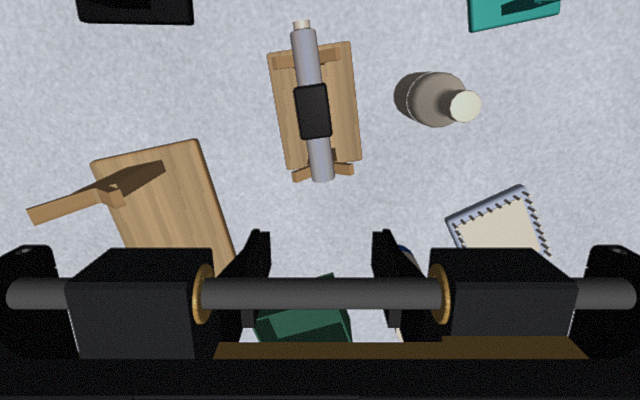

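The wrist view shows the block top centre at about (313,111). The barrel runs from (303,28), the rod end, to (321,180). The rest base edges run (268,56)–(290,168) and (349,42)–(361,160), and the white bottle cap is at (465,106).

```bash
python3 - <<'E'
from h import *
import pickle
np.set_printoptions(precision=4,suppress=True)
w=pickle.load(open('w3.pkl','rb'));t=cam('top')
m=((294+326+331+302)/4,(86+83+135+139)/4)
print('block',onz(w,*m,.114),*tri((w,*m),(t,220+128/5-.4,165+140/5-.4)))
a,b=onz(w,303,28,.098),onz(w,321,180,.098);print('barrel',a,b,(a+b)/2,np.linalg.norm(a-b),np.degrees(np.arctan2(*(a-b)[1::-1])))
q,dq=tri((w,303,28),(t,225.6,187));print('end+y tri',q,dq);print('end-y tri',*tri((w,321,180),(t,267.6,198)))
a,b=onz(w,294,86,.114)+onz(w,326,83,.114),onz(w,331,135,.114)+onz(w,302,139,.114);print('block az',np.degrees(np.arctan2(*(a-b)[1::-1])),np.linalg.norm(a-b)/2)
for p,q in(((268,56),(290,168)),((349,42),(361,160))):
    a,b=onz(w,*p,.012),onz(w,*q,.012);print('base edge',a,b,np.degrees(np.arctan2(*(a-b)[1::-1])),np.linalg.norm(a-b))
print('cap',onz(w,465,106,.15))
E
```

```text
block [0.5658 0.24   0.114 ] [0.5651 0.2394 0.1057] 0.00025447493139783465
barrel [0.5835 0.3016 0.098 ] [0.546  0.1786 0.098 ] [0.5647 0.2401 0.098 ] 0.12858806387899713 73.04175020040832
end+y tri [0.5839 0.3017 0.0926] 0.0015313852318224555
end-y tri [0.5473 0.1756 0.0915] 0.004884746883915767
block az 73.3692631709132 0.042453704994245334
base edge [0.5381 0.3025 0.012 ] [0.5076 0.1825 0.012 ] 75.74074500714005 0.12386667845276945
base edge [0.6217 0.2811 0.012 ] [0.5874 0.1585 0.012 ] 74.34684042468477 0.12732055464407868
cap [0.6687 0.203  0.15  ]
```

```bash
python3 - <<'E'
from h import *
import pickle
np.set_printoptions(precision=4,suppress=True)
w=pickle.load(open('w3.pkl','rb'))
print('posts near/far top',(onz(w,293,175,.1)+onz(w,353,168,.1))/2,(onz(w,272,65,.1)+onz(w,337,60,.1))/2)
plan([.566,.240,.16],-16,3)
E
```

```text
posts near/far top [0.551  0.1859 0.1   ] [0.5739 0.2773 0.1   ]
[-0.19, -1.97, 2.73] -2.5
[-0.1, -1.98, 2.73] -2.5
[-0.02, -1.98, 2.73] -2.5
```

Emit:
arm_command --pt "-0.2 -1.9 2.7" --pt "-0.1 -1.9 2.7" --pt "0 -1.9 2.7" --pt "0 0 0" --pt "0 0 0" --twist '[-2.5,-2.5,-2.5,0,0]'

```text
time_s: 6.98
tool_pos: [0.569, 0.2282, 0.1606]
tool_rot: [178.2, 0.2, -16.7]
force: [0.3, -0.4, 0.2]
grip_width: 0.0524
```

```bash
python3 - <<'E'
from h import *
plan([.566,.240,.087],-16,3)
E
```

```text
[-0.2, -0.43, 2.44] -0.2
[-0.2, -0.43, 2.44] -0.2
[-0.2, -0.43, 2.44] -0.2
```

Emit:
arm_command --pt "-0.4 -0.6 1.5" --pt "-0.3 -0.5 2" --pt "0 -0.2 2" --pt "0 0 1.5" --pt "0 0 0.4" --pt "0 0 0" --twist '[0,0,0,0,0,0]'

```text
time_s: 7.72
tool_pos: [0.5656, 0.2389, 0.0823]
tool_rot: [178.1, 0.1, -16.9]
force: [-0.5, 0.3, 0.9]
grip_width: 0.0521
```

```bash
python3 - <<'E'
from h import *
plan([.566,.240,.087],-16,1);print(telemetry.get_obs()['force'])
E
```

```text
[0.0, -0.1, -0.47] -0.9
[-0.50304952  0.33701412  0.85410825]
```

Emit:
arm_command --pt "0 0 -0.4" --pt "0 0 0" --pt "0 0 0" --pt "0 0 0" --pt "0 0 0" --pt "0 0 0" --twist '[0,0,0,0,0,0]' --grip 0 --force 30

```text
time_s: 8.48
tool_pos: [0.5648, 0.24, 0.0883]
tool_rot: [178.2, 0.1, -16.8]
force: [-2.4, -0.0, -0.5]
grip_width: 0.0276
```

Emit:
arm_command --pt "0 0 0" --pt "0 0 -1" --pt "0 0 -3" --pt "0 0 -5" --pt "0 0 -5" --pt "0 0 -4" --pt "0 0 0" --pt "0 0 0" --twist '[0,0,0,0,0,0,0,0]'

```text
time_s: 9.48
tool_pos: [0.5681, 0.2432, 0.2727]
tool_rot: [178.1, 0.1, -17.1]
force: [-0.5, -0.5, -3.1]
grip_width: 0.0281
```

```bash
python3 - <<'E'
from h import *
print(pose().round(4),telemetry.get_obs()['force'],telemetry.get_obs()['wrist_torque'],telemetry.get_obs()['qpos'])
c=cam('wrist');cv2.imwrite('pics/w4.png',c['img'])
# above stem: grasp over (tip +1mm in tank x)
plan([.49,-.15,.29],-100.4,9)
E
```

```text
[[ 0.9557 -0.2942 -0.0108  0.5681]
 [-0.2943 -0.9552 -0.0308  0.2432]
 [-0.0013  0.0327 -0.9995  0.2727]
 [ 0.      0.      0.      1.    ]] [-0.51961141 -0.4835693  -3.09511013] [-0.01009526 -0.11788033  0.01768875] [  8.05253747  19.55172512 -44.53402341  81.15849011  14.69767722
  86.32848281 -53.24467534]
[0.46, 4.44, -0.05] 9.3
[1.16, 4.31, -0.05] 9.3
[1.84, 4.06, -0.05] 9.3
[2.47, 3.71, -0.05] 9.3
[3.04, 3.27, -0.05] 9.3
[3.52, 2.74, -0.05] 9.3
[3.92, 2.13, -0.05] 9.3
[4.21, 1.48, -0.05] 9.3
[4.39, 0.78, -0.05] 9.3
```

View pics/w4.png

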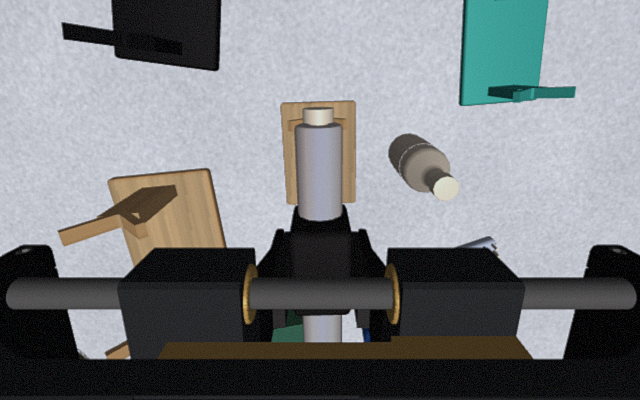

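The gauge is held square in the jaws, with its rod end at (319,115) on the camera side. After the turn that end will be the raised one, on the tank's +x side. Next I carry it to the stem, high.

Emit:
arm_command --pt "0.5 4.4 0" --pt "1.2 4.3 0" --pt "1.8 4.0 0" --pt "2.5 3.7 0" --pt "3.0 3.3 0" --pt "3.5 2.7 0" --pt "3.9 2.1 0" --pt "4.2 1.5 0" --pt "0 0 0" --pt "0 0 0" --twist '[9.3,9.3,9.3,9.3,9.3,9.3,9.3,9.3,0,0]'

```text
time_s: 10.78
tool_pos: [0.481, -0.116, 0.2652]
tool_rot: [177.8, -1.7, -94.0]
force: [0.2, 0.2, -2.4]
grip_width: 0.0274
```

```bash
cat >> h.py <<'E'
TIP=np.array([.5077,-.2303,.156]);TX=np.array([.9836,-.1805,0])
def tk(xi,ze,eta=0): return TIP+TX*xi/1e3+np.array([.1805,.9836,0])*eta/1e3+np.array([0,0,ze/1e3])
E
python3 - <<'E'
from h import *
o=telemetry.get_obs();print(o['tool_rot'],o['qpos'])
plan(tk(1,110),-100.4,4)
E
```

```text
[177.79349312  -1.67006947 -93.99777924] [ 34.03774151   0.91601302 -25.07749688  98.556572     2.26002542
  82.67466654 -85.4023696 ]
[2.81, -0.89, 0.03] 1.6
[2.78, -0.97, 0.03] 1.6
[2.75, -1.05, 0.03] 1.6
[2.72, -1.12, 0.03] 1.6
```

Emit:
arm_command --pt "2.8 -0.9 0" --pt "2.8 -0.9 0" --pt "2.4 -1.0 0" --pt "1.5 -0.7 0" --pt "0 0 0" --pt "0 0 0" --twist '[1.6,1.6,1.6,1.6,0,0]'

```text
time_s: 11.52
tool_pos: [0.5078, -0.2181, 0.2644]
tool_rot: [177.8, -1.8, -100.5]
force: [-0.0, 0.4, -3.1]
grip_width: 0.0282
```

```bash
python3 - <<'E'
from h import *
plan(tk(1,85),-100.4,1);print(pose().round(3)[:3,:3])
s=cam('scene');W=crop(s['img'],200,205,300,305,5);cv2.imwrite('pics/s5.png',W)
print(proj(s,tk(0,0)),proj(s,tk(-4,5.7)))
E
```

```text
[1.13, -0.4, 2.37] -0.1
[[-0.183 -0.982 -0.043]
 [-0.983  0.184 -0.024]
 [ 0.032  0.038 -0.999]]
[237.95364598 252.13974143] [236.88256657 250.01895531]
```

View pics/s5.png

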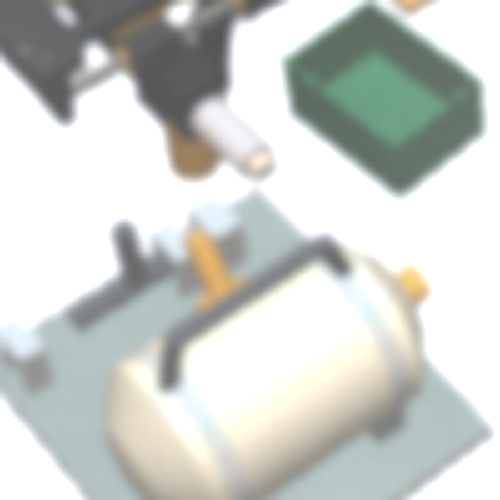

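The crop puts the stem tip at crop (195,235), within about 1 px of its projection at (190,236). The socket mouth is above it at crop (193,168). I'll descend in small steps.

Emit:
arm_command --pt "0.6 -0.2 0.8" --pt "0.4 -0.2 0.8" --pt "0 0 0.6" --pt "0 0 0" --pt "0 0 0" --twist '[0,0,0,0,0]'

```text
time_s: 12.2
tool_pos: [0.5088, -0.2279, 0.241]
tool_rot: [177.8, -1.8, -100.3]
force: [-0.6, 0.1, -3.0]
grip_width: 0.0276
```

```bash
python3 - <<'E'
from h import *
s=cam('scene');T=pose();gt=np.array([-.0013,.0327,-.9995])
g=T[:3,:3]@gt;m=T[:3,3]-g*.0563;print('mouth',m,proj(s,m));cv2.imwrite('pics/s6.png',crop(s['img'],200,205,300,305,5))
plan(tk(1,57,1),-100.4,1);plan(tk(1,85,1),-100.4,1)
d=T[:3,3]-TIP;print(d@TX*1e3,d[2]*1e3)
E
```

```text
mouth [ 0.50804259 -0.22963372  0.18472057] [236.89394464 245.59169591]
[0.07, -0.15, 2.8] 0.1
[0.16, -0.04, 0.0] 0.1
0.5601159990389468 84.99096563002806
```

Emit:
arm_command --pt "0.1 -0.1 0.8" --pt "0 0 0.8" --pt "0 0 0.6" --pt "0 0 0.2" --pt "0 0 0" --twist '[0,0,0,0,0]'

```text
time_s: 12.88
tool_pos: [0.5084, -0.2296, 0.2153]
tool_rot: [177.8, -1.8, -100.3]
force: [0.3, 0.2, -2.8]
grip_width: 0.0273
```

```bash
python3 - <<'E'
from h import *
T=pose();d=T[:3,3]-TIP;print(d@TX*1e3,d@[.1805*1e3,983.6,0],d[2]*1e3,telemetry.get_obs()['force'])
plan(tk(1,57,1),-100.4,1)
plan(tk(-18,46,1),-100.4,1)
plan(tk(-38,35,1),-100.4,1)
E
```

```text
0.5919507839274665 0.8173927965750535 59.27751107155713 [ 0.33780133  0.22983225 -2.80318306]
[-0.03, -0.05, 0.23] 0.1
[-0.06, 1.81, 1.4] 0.1
[-0.1, 3.76, 2.57] 0.1
```

Emit:
arm_command --pt "0 0 0.4" --pt "0 0 0" --pt "0 0.4 0.2" --pt "0 0.5 0.3" --twist '[0,0,0,0]' --force 20

```text
time_s: 13.38
tool_pos: [0.5029, -0.2282, 0.2094]
tool_rot: [178.3, -1.8, -100.3]
force: [2.9, 0.3, 4.4]
grip_width: 0.0277
```

Emit:
arm_command --pt "0 0.4 0.3" --pt "0 0.4 0.3" --twist '[0,0]'

```text
time_s: 13.62
tool_pos: [0.496, -0.2271, 0.2057]
tool_rot: [178.7, -1.9, -100.3]
force: [2.4, 0.2, 3.3]
grip_width: 0.0278
```

```bash
python3 - <<'E'
from h import *
T=pose();d=T[:3,3]-TIP;print(d@TX*1e3,d@[.1805*1e3,983.6,0],d[2]*1e3,telemetry.get_obs()['force'],telemetry.get_obs()['wrist_torque'])
plan(tk(-18,46,1),-100.4,1)
plan(tk(-38,35,1),-100.4,1)
E
```

```text
-12.043006219402704 0.9945189880983694 49.740816618272646 [2.40154352 0.21748717 3.34562014] [ 0.13795967 -0.79316062  0.04457476]
[-0.01, 0.59, 0.39] 0.1
[-0.06, 2.56, 1.53] 0.1
```

Emit:
arm_command --pt "0 0.5 0.3" --pt "0 0.5 0.3" --pt "0 0.5 0.3" --twist '[0,0,0]'

```text
time_s: 14.0
tool_pos: [0.4795, -0.2244, 0.1962]
tool_rot: [178.6, -1.9, -100.3]
force: [2.4, 1.0, -0.2]
grip_width: 0.0278
```

Emit:
arm_command --pt "0 0.5 0.3" --pt "0 0.5 0.3" --pt "0 0.2 0.1" --twist '[0,0,0]'

```text
time_s: 14.38
tool_pos: [0.4676, -0.2225, 0.1873]
tool_rot: [178.8, -1.9, -100.3]
force: [4.2, -1.1, -0.5]
grip_width: 0.0277
```

```bash
python3 - <<'E'
from h import *
T=pose();d=T[:3,3]-TIP;print(d@TX*1e3,d@[.1805*1e3,983.6,0],d[2]*1e3,telemetry.get_obs()['force'],telemetry.get_obs()['wrist_torque'],telemetry.get_obs()['tool_rot'])
plan(tk(-38,35,1),-100.4,1)
s=cam('scene');w=cam('wrist')
W=np.zeros((400,800,3),np.uint8);W[:,:400]=crop(s['img'],200,215,280,295,5);W[:,400:]=w['img'][:,100:500];cv2.imwrite('pics/s7.png',W)
E
```

```text
-40.85734765843929 0.42658115522601325 31.279678360826708 [ 4.22469497 -1.06637174 -0.52010634] [-0.12039966 -1.31092332  0.06989206] [ 178.75989605   -1.86987904 -100.27349582]
[-0.04, -0.28, -0.38] 0.1
```

View pics/s7.png

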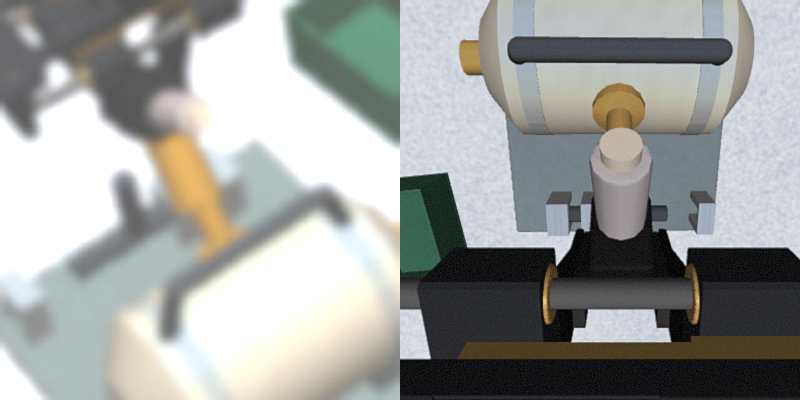

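The pictures show the socket already on the stem and tilted along it. In the wrist view the rod cap has swung up to (621,148), aligned with the boss at (619,105). Now I press along the stem.

Emit:
arm_command --pt "0 -0.4 0.2" --pt "0 -0.4 0.1" --pt "0 -0.3 0.4" --pt "0 -0.2 0.3" --twist '[0,0,0,0]' --force 35

```text
time_s: 14.98
tool_pos: [0.4763, -0.2245, 0.177]
tool_rot: [178.2, -1.9, -100.3]
force: [-0.6, 1.2, 7.5]
grip_width: 0.0278
```

```bash
python3 - <<'E'
from h import *
T=pose();d=T[:3,3]-TIP;print(d@TX*1e3,d@[.1805*1e3,983.6,0],d[2]*1e3,telemetry.get_obs()['force'],telemetry.get_obs()['wrist_torque'],telemetry.get_obs()['tool_rot'])
plan(tk(-27.5,20.3,1),-100.4,1)
E
```

```text
-31.954975634169823 0.04674208084257512 21.046323430850528 [-0.6221534   1.18508639  7.50165365] [0.44781945 0.24641008 0.06934864] [ 178.16037127   -1.85432468 -100.3151919 ]
[-0.1, -0.45, 0.06] 0.1
```

Emit:
arm_command --pt "0 -0.3 0.2" --pt "0 -0.3 0.3" --pt "0 -0.1 0.2" --twist '[0,0,0]'

```text
time_s: 15.35
tool_pos: [0.4782, -0.2249, 0.1749]
tool_rot: [177.5, -1.9, -100.3]
force: [-6.1, 3.7, 13.0]
grip_width: 0.028
```

```bash
python3 - <<'E'
from h import *
T=pose();d=T[:3,3]-TIP;print(d@TX*1e3,d@[.1805*1e3,983.6,0],d[2]*1e3,telemetry.get_obs()['force'],telemetry.get_obs()['wrist_torque'],telemetry.get_obs()['tool_rot'])
w=cam('wrist');cv2.imwrite('pics/w8.png',w['img'])
E
```

```text
-29.961727841420768 0.00047245837244546204 18.913354573987213 [-6.05881654  3.6937636  12.97421459] [0.75223178 1.09094298 0.00557745] [ 177.46750717   -1.91563522 -100.33230968]
```

View pics/w8.png

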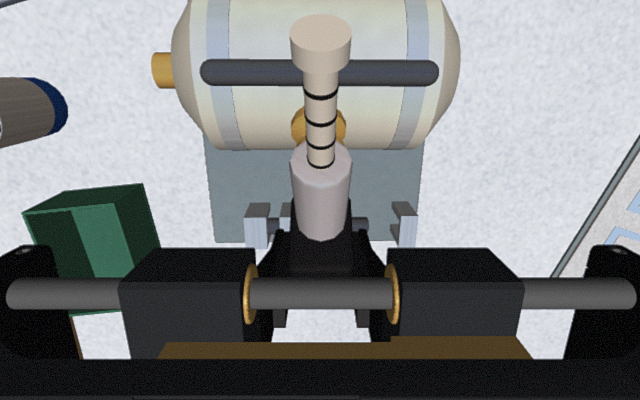

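The white rod is out in the wrist view, with its head at (320,35) and the barrel end at (320,165). I'll keep pressing and check the tilt.

Emit:
arm_command --pt "0 -0.3 0.4" --pt "0 -0.3 0.4" --pt "0 -0.2 0.4" --pt "0 -0.2 0.4" --pt "0 -0.2 0.4" --twist '[0,0,0,0,0]'

```text
time_s: 16.02
tool_pos: [0.4783, -0.2249, 0.1732]
tool_rot: [176.1, -2.2, -100.4]
force: [-12.7, 7.0, 26.4]
grip_width: 0.0279
```

```bash
python3 - <<'E'
from h import *
from scipy.optimize import minimize_scalar
T=pose();d=T[:3,3]-TIP;print(d@TX*1e3,d@[.1805*1e3,983.6,0],d[2]*1e3,telemetry.get_obs()['force'],telemetry.get_obs()['wrist_torque'],telemetry.get_obs()['tool_rot'])
w=cam('wrist');cv2.imwrite('pics/w9.png',w['img'])
G=T[:3,3]-T[:3,2]*.019
for th in (25,30,35,40,45):
    a=np.radians(th);z=-TX*np.sin(a)+[0,0,np.cos(a)];y=TX*np.cos(a)+[0,0,np.sin(a)]
    print(th,proj(w,G-.017*z+.065*y).round(1),proj(w,G-.017*z+.065*y-.011*z).round(1),proj(w,G-.017*z+.065*y+.011*z).round(1), ((G-.048*z-TIP)*1e3).round(1))
E
```

```text
-29.90387566454256 0.004007384384107483 17.221324214429345 [-12.74530521   7.02694089  26.36357563] [ 1.30417347  2.88758164 -0.03340218] [ 176.1063078    -2.21171018 -100.39437473]
25 [321.7 132.1] [320.7 115. ] [323.  151.4] [-8.1  2.2 -7.3]
30 [322.4 139.1] [321.3 118.8] [323.7 161.8] [-4.4  1.6 -5.4]
35 [323.2 148. ] [322.  124.4] [324.4 174.1] [-0.9  0.9 -3.2]
40 [323.9 158.8] [322.8 132. ] [325.2 188.3] [ 2.3  0.3 -0.6]
45 [324.7 171.8] [323.6 141.8] [325.9 204.3] [ 5.4 -0.2  2.2]
```

Emit:
arm_command --pt "0 -0.5 0.1" --pt "0 -0.5 0.1" --pt "0 -0.5 0.2" --pt "0 -0.4 0.2" --pt "0 -0.4 0.2" --pt "0 -0.4 0.2" --twist '[0,0,0,0,0,0]'

```text
time_s: 16.82
tool_pos: [0.4794, -0.2249, 0.1751]
tool_rot: [172.8, -2.4, -100.6]
force: [-12.8, 5.9, 21.3]
grip_width: 0.0276
```

```bash
python3 - <<'E'
from h import *
T=pose();d=T[:3,3]-TIP;print(d@TX*1e3,d@[.1805*1e3,983.6,0],d[2]*1e3,telemetry.get_obs()['force'],telemetry.get_obs()['wrist_torque'],telemetry.get_obs()['tool_rot'])
w=cam('wrist');cv2.imwrite('pics/w10.png',w['img'])
G=T[:3,3]-T[:3,2]*.019
for th in (30,35,40):
    a=np.radians(th);z=-TX*np.sin(a)+[0,0,np.cos(a)];y=TX*np.cos(a)+[0,0,np.sin(a)]
    print(th,[proj(w,G-.017*z+.065*y+k*z).round(0) for k in(-.011,0,.011)],((G-.048*z-TIP)*1e3).round(1))
for f in('w8','w9','w10'):
    im=cv2.cvtColor(cv2.imread(f'pics/{f}.png'),6);print(f,cv2.blur(im,(9,3))[130:215:4,302])
E
```

```text
-28.84687483540044 0.2047769584373164 19.059112743869207 [-12.81937873   5.92214867  21.27679442] [ 1.28325934  3.28361948 -0.13273769] [ 172.797034     -2.37592028 -100.55371137]
30 [array([321., 122.]), array([322., 145.]), array([324., 170.])] [-2.2  1.4 -3.7]
35 [array([322., 129.]), array([323., 155.]), array([324., 183.])] [ 1.2  0.8 -1.4]
40 [array([322., 138.]), array([324., 167.]), array([325., 199.])] [4.5 0.2 1.1]
w8 [135 126 103 117 152 162 160 163 165 169 171 173 170 151 134 133 132 131
 130 129 128 127]
w9 [119 106 108 104 103 106 135 159 161 160 161 168 172 173 173 174 155 133
 131 130 129 127]
w10 [116  99 106 104  99 103 132 155 158 156 157 164 168 169 170 171 156 137
 134 133 132 131]
```

```bash
python3 - <<'E'
from h import *
T=pose();print('tool z',T[:3,2].round(3))
s=cam('scene');print('TIP px',proj(s,TIP));cv2.imwrite('pics/s11r.png',s['img'])
a=crop(s['img'],205,215,275,275,11)[:600,:770]
cv2.imwrite('pics/s11.png',a)
# image direction predicted for barrel/rod axis by tilt
G=T[:3,3]-T[:3,2]*.019
for th in (30,35,40,45):
    t=np.radians(th);z=-TX*np.sin(t)+[0,0,np.cos(t)];y=TX*np.cos(t)+[0,0,np.sin(t)];o=G-.017*z
    p=[(proj(s,o+k*y)+.5-[205,215])*11 for k in(0,.065,.105)];q=[(proj(s,o-k*z)+.5-[205,215])*11 for k in(0.02,.058)]
    print(th,*[x.round(0) for x in p],'sock',*[x.round(0) for x in q])
print('stem',[((proj(s,TIP+k*np.r_[-TX[:2]*.574,.819])+.5-[205,215])*11).round(0) for k in(0,-.036)])
E
```

```text
tool z [-0.131 -0.017 -0.991]
TIP px [237.95364598 252.13974143]
30 [319. 313.] [432. 365.] [506. 399.] sock [350. 379.] [409. 503.]
35 [322. 314.] [425. 346.] [494. 367.] sock [356. 381.] [419. 508.]
40 [324. 314.] [417. 326.] [479. 334.] sock [360. 382.] [429. 511.]
45 [326. 314.] [408. 306.] [463. 300.] sock [365. 383.] [438. 512.]
stem [array([368., 414.]), array([428., 533.])]
```

View pics/s11.png

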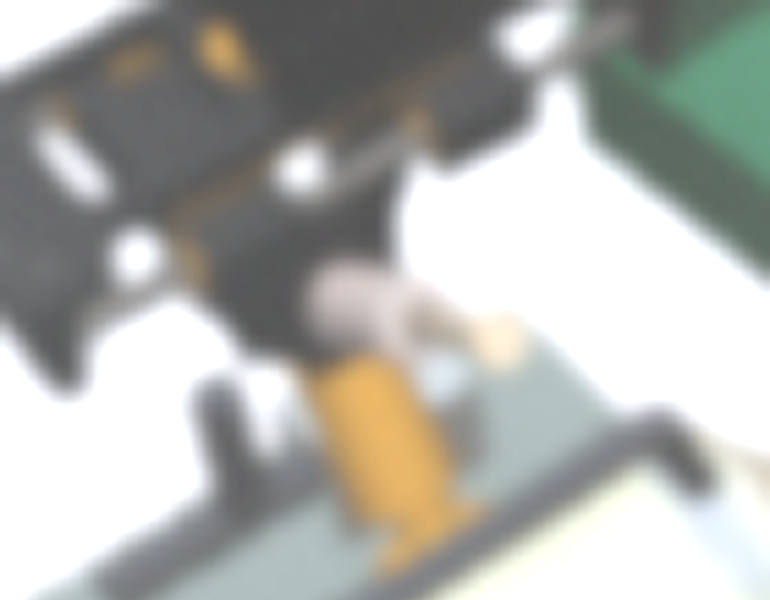

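The scene crop puts the socket axis and rod line between the 35° and 40° predictions. The grip point is also on the 35° line, 46 mm from the tip, so the gauge is home and square within tolerance.

The tool itself has crept about 7° off vertical. I'll press once more axially, then pull the other way while still seated to straighten it.

Emit:
arm_command --pt "0 -0.2 0.4" --pt "0 -0.2 0.4" --pt "0 -0.2 0.4" --pt "0 -0.2 0.4" --twist '[0,0,0,0]'

```text
time_s: 17.42
tool_pos: [0.479, -0.2248, 0.174]
tool_rot: [172.0, -2.6, -100.6]
force: [-10.8, 5.5, 24.6]
grip_width: 0.0277
```

Emit:
arm_command --pt "0 0.4 0" --pt "0 0.4 0" --pt "0 0.4 0" --pt "0 0.4 0" --twist '[0,0,0,0]'

```text
time_s: 17.92
tool_pos: [0.4739, -0.2233, 0.18]
tool_rot: [173.5, -2.7, -100.5]
force: [8.5, -1.5, -3.1]
grip_width: 0.0281
```

```bash
python3 - <<'E'
from h import *
T=pose();G=T[:3,3]-.019*T[:3,2]
for P in(T[:3,3],G):
    d=P-TIP;print(d@TX*1e3,d@[.1805*1e3,983.6,0],d[2]*1e3)
print('tool z',T[:3,2].round(3),telemetry.get_obs()['force'])
E
```

```text
-34.48368542654687 0.7594482211847442 23.95814532065732
-32.32284808106247 1.6589600288321034 42.8134345003566
tool z [-0.12  -0.026 -0.992] [ 8.48381965 -1.45409094 -3.07857359]
```

Emit:
arm_command --pt "0 0.7 0.2" --pt "0 0.7 0.2" --pt "0 0.7 0.2" --pt "0 0.7 0.2" --twist '[0,0,0,0]'

```text
time_s: 18.42
tool_pos: [0.4717, -0.2229, 0.1787]
tool_rot: [177.0, -2.9, -100.3]
force: [14.3, -2.7, -2.6]
grip_width: 0.0277
```

```bash
python3 - <<'E'
from h import *
T=pose();G=T[:3,3]-.019*T[:3,2]
for P in(T[:3,3],G):
    d=P-TIP;print(d@TX*1e3,d@[.1805*1e3,983.6,0],d[2]*1e3)
print('tool z',T[:3,2].round(3),telemetry.get_obs()['force'])
E
```

```text
-36.73139231309767 0.7575146420712454 22.731645097123526
-35.73317238577165 1.7287035017816346 41.68053542402614
tool z [-0.061 -0.041 -0.997] [14.34628525 -2.74266367 -2.6477299 ]
```

Emit:
arm_command --pt "0 0.8 0.2" --pt "0 0.8 0.2" --pt "0 0.8 0.2" --twist '[0,0,0]'

```text
time_s: 18.8
tool_pos: [0.4672, -0.2221, 0.1791]
tool_rot: [179.6, -3.1, -100.1]
force: [2.5, 0.1, -0.5]
grip_width: 0.0278
```

```bash
python3 - <<'E'
from h import *
T=pose();G=T[:3,3]-.019*T[:3,2]
for P in(T[:3,3],G):
    d=P-TIP;print(d@TX*1e3,d@[.1805*1e3,983.6,0],d[2]*1e3)
print('tool z',T[:3,2].round(3),telemetry.get_obs()['force'])
n=.06*np.r_[-TX[:2]*.574,.819];plan(T[:3,3]+n,-100.4,4)
E
```

```text
-41.31065057390745 0.7646145897098 23.102720893708018
-41.178128032702844 1.798093280700395 42.07413130498419
tool z [-0.017 -0.052 -0.998] [ 2.48210888  0.12401685 -0.47527592]
[0.06, 0.87, -1.22] 0.1
[0.06, 0.87, -1.22] 0.1
[0.06, 0.87, -1.22] 0.1
[0.07, 0.87, -1.22] 0.1
```

Emit:
arm_command --pt "0 0.5 -0.6" --pt "0 0.6 -0.8" --pt "0 0.8 -1.1" --pt "0 0.9 -1.3" --pt "0 0.9 -1.5" --pt "0 0.5 -3" --pt "0 0 -3" --pt "0 0 0" --pt "0 0 0" --twist '[0,0,0,0,0,0,0,0,0]'

```text
time_s: 19.92
tool_pos: [0.4209, -0.2077, 0.2955]
tool_rot: [179.1, -3.1, -100.2]
force: [0.8, -1.0, -3.8]
grip_width: 0.0278
```

```bash
python3 - <<'E'
from h import *
T=pose();print('tool z',T[:3,2].round(3),telemetry.get_obs()['force'],telemetry.get_obs()['qpos'])
w=cam('wrist');cv2.imwrite('pics/w12.png',w['img'])
im=cv2.cvtColor(w['img'],6);print(cv2.blur(im,(9,3))[130:230:4,302])
G=T[:3,3]-T[:3,2]*.019
for th in (30,35,40,45):
    a=np.radians(th);z=-TX*np.sin(a)+[0,0,np.cos(a)];y=TX*np.cos(a)+[0,0,np.sin(a)]
    print(th,[proj(w,G-.017*z+.065*y+k*z).round(0) for k in(-.011,0,.011)])
plan([.56,.17,.29],-16,9)
E
```

```text
tool z [-0.024 -0.051 -0.998] [ 0.81548319 -1.00986958 -3.75754738] [ 40.89864895  -4.66581382 -19.01082313 100.2783583    1.69758562
  84.33841389 -78.41681866]
[108 108 105  83 101 102 101 123 153 159 159 159 162 167 169 169 170 159
 132 117 116 115 115 113 112]
30 [array([322., 116.]), array([324., 135.]), array([326., 155.])]
35 [array([323., 121.]), array([325., 142.]), array([327., 166.])]
40 [array([324., 127.]), array([326., 152.]), array([328., 179.])]
45 [array([325., 136.]), array([327., 164.]), array([329., 194.])]
[-4.4, -0.78, -0.19] -9.4
[-4.22, -1.48, -0.19] -9.4
[-3.92, -2.15, -0.19] -9.4
[-3.52, -2.75, -0.19] -9.4
[-3.02, -3.29, -0.19] -9.4
[-2.45, -3.74, -0.19] -9.4
[-1.81, -4.09, -0.19] -9.4
[-1.12, -4.33, -0.19] -9.4
[-0.4, -4.45, -0.19] -9.4
```

```bash
cat >> h.py <<'E'
C=np.array([.5628,.2317,0]);RY=np.array([.267,.9636,0]);RX=np.array([.9636,-.267,0])
def rs(x,y,z): return C+RX*x/1e3+RY*y/1e3+np.array([0,0,z/1e3])
def where():
    T=pose();d=T[:3,3]-C;print('rest mm',(d@RX*1e3).round(1),(d@RY*1e3).round(1),(d[2]*1e3).round(1),'toolz',T[:3,2].round(3),'yaw',np.degrees(np.arctan2(T[1,0],T[0,0])).round(1),'F',telemetry.get_obs()['force'].round(1),'grip',telemetry.get_obs()['grip_width'])
E
python3 - <<'E'
from h import *
plan(rs(0,-27,280),-15.7,10)
E
```

```text
[-4.31, -0.59, -0.09] -8.4
[-4.17, -1.22, -0.09] -8.4
[-3.95, -1.82, -0.09] -8.4
[-3.64, -2.38, -0.09] -8.4
[-3.25, -2.89, -0.09] -8.4
[-2.79, -3.34, -0.09] -8.4
[-2.27, -3.71, -0.09] -8.4
[-1.7, -4.0, -0.09] -8.4
[-1.1, -4.21, -0.09] -8.4
[-0.47, -4.32, -0.09] -8.4
```

Emit:
arm_command --pt "-4.3 -0.6 0" --pt "-4.1 -1.2 0" --pt "-3.9 -1.8 0" --pt "-3.6 -2.4 0" --pt "-3.2 -2.9 0" --pt "-2.8 -3.3 0" --pt "-2.3 -3.7 0" --pt "-1.7 -4.0 0" --pt "-1.1 -4.2 0" --pt "0 0 0" --twist '[-8.4,-8.4,-8.4,-8.4,-8.4,-8.4,-8.4,-8.4,-8.4,0]' --force 25

```text
time_s: 21.22
tool_pos: [0.5335, 0.1721, 0.2583]
tool_rot: [176.5, 1.3, -22.4]
force: [-0.9, -0.8, -3.5]
grip_width: 0.0279
```

```bash
python3 - <<'E'
from h import *
where();plan(rs(0,-27,160),-15.7,4)
E
```

```text
rest mm -12.3 -65.2 258.3 toolz [-0.045 -0.048 -0.998] yaw -22.4 F [-0.9 -0.8 -3.5] grip 0.027854546475524274
[0.25, -1.13, 2.39] -1.7
[0.28, -1.13, 2.39] -1.7
[0.31, -1.12, 2.39] -1.7
[0.35, -1.11, 2.39] -1.7
```

Emit:
arm_command --pt "0.3 -1.1 0.5" --pt "0.3 -1.1 1.0" --pt "0.3 -1.1 2.0" --pt "0.2 -0.7 2.0" --pt "0 0 1.0" --pt "0 0 0" --pt "0 0 0" --twist '[-1.7,-1.7,-1.7,-1.7,0,0,0]'

```text
time_s: 22.1
tool_pos: [0.5551, 0.1996, 0.1822]
tool_rot: [176.4, 2.0, -15.5]
force: [0.3, 0.2, -1.6]
grip_width: 0.0276
```

```bash
python3 - <<'E'
from h import *
where();plan(rs(0,-27,135),-15.7,3)
s=cam('scene');w=cam('wrist');t=cam('top')
W=np.zeros((600,800,3),np.uint8);W[:350,:400]=crop(s['img'],320,155,400,225,5);W[:320,400:]=w['img'][60:380,120:520];W[350:600,:400]=crop(t['img'],215,165,295,215,5);cv2.imwrite('pics/s13.png',W)
E
```

```text
rest mm 1.1 -33.0 182.2 toolz [-0.05  -0.052 -0.997] yaw -15.5 F [ 0.3  0.2 -1.6] grip 0.027644830166618395
[0.02, -0.3, 1.56] 0.1
[0.02, -0.3, 1.56] 0.1
[0.02, -0.3, 1.56] 0.1
```

Emit:
arm_command --pt "0 -0.3 1.2" --pt "0 -0.3 1.5" --pt "0 -0.2 1.2" --pt "0 0 0.5" --pt "0 0 0" --twist '[0,0,0,0,0]'

```text
time_s: 22.88
tool_pos: [0.555, 0.2054, 0.1349]
tool_rot: [176.4, 2.0, -15.5]
force: [-0.0, -0.1, -2.8]
grip_width: 0.0278
```

```bash
python3 - <<'E'
from h import *
where();plan(rs(0,-27,120),-15.7,1);plan(rs(0,-5,90),-15.7,1)
E
```

```text
rest mm -0.5 -27.4 134.9 toolz [-0.05  -0.052 -0.997] yaw -15.5 F [-0.  -0.1 -2.8] grip 0.027838065013139714
[0.1, -0.13, 1.48] 0.2
[0.2, -2.52, 4.33] 0.2
```

Emit:
arm_command --pt "0 0 0.5" --pt "0 -0.1 0.5" --pt "0 -0.1 0.5" --pt "0 -0.2 0.4" --twist '[0,0,0,0]' --force 15

```text
time_s: 23.38
tool_pos: [0.5566, 0.2082, 0.1161]
tool_rot: [176.4, 1.8, -15.5]
force: [0.6, -0.1, 2.1]
grip_width: 0.028
```

Emit:
arm_command --pt "0.1 -0.3 0.5" --pt "0.1 -0.4 0.5" --pt "0 -0.4 0.5" --twist '[0,0,0]'

```text
time_s: 23.75
tool_pos: [0.56, 0.2204, 0.1008]
tool_rot: [176.6, 1.9, -15.5]
force: [-1.1, 0.6, 1.4]
grip_width: 0.0276
```

```bash
python3 - <<'E'
from h import *
where();plan(rs(0,-5,90),-15.7,1)
E
```

```text
rest mm 0.3 -11.6 100.8 toolz [-0.047 -0.049 -0.998] yaw -15.5 F [-1.1  0.6  1.4] grip 0.027636534346940474
[0.01, -0.72, 1.04] 0.2
```

Levelling is going as planned: it touches at +5 N and pivots easily. I'll continue down to the seat.

Emit:
arm_command --pt "0 -0.3 0.4" --pt "0 -0.3 0.4" --pt "0 -0.1 0.3" --pt "0 0 0.2" --twist '[0,0,0,0]'

```text
time_s: 24.25
tool_pos: [0.5612, 0.2275, 0.0863]
tool_rot: [176.5, 1.9, -15.4]
force: [-4.5, -0.6, 11.2]
grip_width: 0.0274
```

```bash
python3 - <<'E'
from h import *
where();plan(rs(0,-5,88),-15.7,1)
w=cam('wrist');cv2.imwrite('pics/w14.png',w['img'])
G=pose()[:3,3]-pose()[:3,2]*.019
for th in (0,8,16):
    a=np.radians(th);z=-RY*np.sin(a)+[0,0,np.cos(a)];y=RY*np.cos(a)+[0,0,np.sin(a)]
    print(th,[proj(w,G-.017*z+.065*y+k*z).round(0) for k in(-.011,0,.011)])
im=cv2.cvtColor(w['img'],6);print(cv2.blur(im,(9,3))[20:220:5,300])
E
```

```text
rest mm -0.5 -4.5 86.3 toolz [-0.048 -0.049 -0.998] yaw -15.4 F [-4.5 -0.6 11.2] grip 0.0273660417576981
[0.04, 0.06, -0.17] 0.3
0 [array([322., 116.]), array([321., 120.]), array([320., 124.])]
8 [array([321., 112.]), array([320., 119.]), array([319., 128.])]
16 [array([320., 111.]), array([319., 122.]), array([318., 135.])]
[204 215 205 213 211 209 214 207 211 213 208 206 203 206 206 118 152 152
 146  96  72 107 109 114 115 115 116 120 118 120 120 121 119 122 121 124
 120  86  82  36]
```

```bash
python3 - <<'E'
from h import *
s=cam('scene');w=cam('wrist')
W=np.zeros((600,800,3),np.uint8);W[:350,:400]=crop(s['img'],320,155,400,225,5);W[:380,400:]=w['img'][:380,120:520];W[350:600,:400]=crop(cam('top')['img'],215,165,295,215,5);cv2.imwrite('pics/s15.png',W)
E
```

```text
(no output)
```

View pics/s15.png

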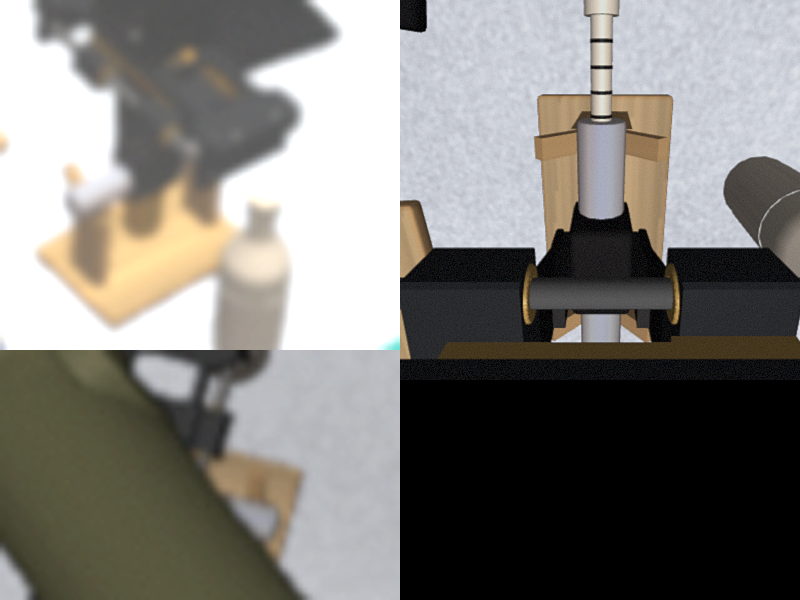

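The picture shows the gauge level in both notches. The rod with its three marks is out at (601,60), the barrel end is beyond the +y post, and the bottle is untouched. I'll release and rise.

Emit:
arm_command --pt "0 0 0" --pt "0 0 0" --pt "0 0 0" --pt "0 0 0" --pt "0 0 0" --twist '[0,0,0,0,0]' --grip 60

```text
time_s: 25.08
tool_pos: [0.563, 0.2252, 0.0857]
tool_rot: [176.5, 1.7, -15.5]
force: [0.9, -0.4, -0.8]
grip_width: 0.0516
```

Emit:
arm_command --pt "0 0 -0.8" --pt "0 0 -2" --pt "0 0 -3" --pt "0 0 -4" --pt "0 0 -4" --pt "0 0 -3" --pt "0 0 0" --pt "0 0 0" --twist '[0,0,0,0,0,0,0,0]'

```text
time_s: 26.08
tool_pos: [0.5712, 0.2359, 0.2676]
tool_rot: [176.8, 1.4, -15.4]
force: [0.7, -0.3, -0.6]
grip_width: 0.052
```

```bash
python3 - <<'E'
from h import *
where()
w=cam('wrist');cv2.imwrite('pics/w16.png',w['img'])
hsv=cv2.cvtColor(w['img'],cv2.COLOR_BGR2HSV)
# black block: dark, compact blob in upper image
m=((hsv[...,2]<60)*255).astype(np.uint8);m[232:]=0
n,l,st,ce=cv2.connectedComponentsWithStats(m)
for i in range(1,n):
    if st[i,4]>150: print(st[i],ce[i].round(1),onz(w,*ce[i],.114).round(4))
print('pred block px',proj(w,rs(0,-4.5,114)),'rest centre',rs(0,0,0))
a=[(proj(w,rs(0,-4.5+k,98))).round(0) for k in(-65,65,100)];print('barrel ends, rod pred',a)
cr=[onz(w,*p,.114) for p in cv2.boxPoints(cv2.minAreaRect(np.argwhere(l==max(range(1,n),key=lambda i:st[i,4]*(abs(ce[i,0]-320)<60)))[:,::-1].astype(np.float32)))]
for i in range(4):
    v=cr[i]-cr[i-1];print('side',np.linalg.norm(v).round(4),np.degrees(np.arctan2(v[1],v[0])).round(1))
E
```

```text
rest mm 6.9 6.3 267.6 toolz [-0.038 -0.047 -0.998] yaw -15.4 F [ 0.7 -0.3 -0.6] grip 0.05201880376923697
[  57    0  165   56 6015] [157.6  22. ] [0.4712 0.3895 0.114 ]
[496  81  49  13 325] [513.3  86.1] [0.7454 0.2617 0.114 ]
[ 303  145   29   51 1306] [317.4 171.3] [0.5635 0.2319 0.114 ]
pred block px [316.78932293 176.24929139] rest centre [0.5628 0.2317 0.    ]
barrel ends, rod pred [array([318., 230.]), array([317., 104.]), array([317.,  64.])]
side 0.0492 73.5
side 0.0257 -15.1
side 0.049 -104.9
side 0.0271 165.1
```

Emit:
arm_command --pt "0 4 -1" --pt "0 5 -1" --pt "0 5 0" --pt "0 4 0" --pt "0 0 0" --pt "0 0 0" --twist '[0,0,0,0,0,0]'

```text
time_s: 26.88
tool_pos: [0.5197, 0.058, 0.291]
tool_rot: [176.6, 2.1, -15.4]
force: [0.5, -0.2, 0.5]
grip_width: 0.0524
```

```bash
python3 - <<'E'
from h import *
np.set_printoptions(precision=4,suppress=True)
where()
def blob(c,box,f):
    x0,y0,x1,y1=box;h=cv2.cvtColor(c['img'],cv2.COLOR_BGR2HSV)[y0:y1,x0:x1];m=(f(h)*255).astype(np.uint8)
    n,l,st,ce=cv2.connectedComponentsWithStats(m);i=1+np.argmax(st[1:,4]);return ce[i]+[x0,y0],st[i]
w=cam('wrist');t=cam('top');cv2.imwrite('pics/t17.png',t['img']);cv2.imwrite('pics/w17.png',w['img'])
P=rs(0,0,114);print('pred',proj(w,P),proj(t,P))
out=[]
for c,r in((w,40),(t,14)):
    u,v=proj(c,P).astype(int);b=(max(u-r,0),max(v-r,0),u+r,v+r)
    ce,st=blob(c,b,lambda h:h[...,2]<(60 if r==40 else 50));print(ce,st);out.append((c,*ce))
print('block tri',*tri(*out))
# brightness along barrel/rod line: top view
g=cv2.cvtColor(w['img'],6);print('rod line wrist',[(k,int(g[int(q[1]),int(q[0])])) for k in range(-70,120,8) for q in[proj(w,rs(0,k+1,95))] if 0<=q[1]<400])
E
```

```text
rest mm 4.8 -178.9 291.0 toolz [-0.051 -0.048 -0.998] yaw -15.4 F [ 0.5 -0.2  0.5] grip 0.05235586524501234
pred [322.3526 -54.2671] [247.3403 192.9879]
[321.6144 371.4123] [   0  351   80   35 2251]
[248.4286 194.127 ] [  8  11  16  12 126]
block tri [0.5373 0.1651 0.4612] 0.03661058999697398
rod line wrist [(-70, 65), (-62, 160), (-54, 162), (-46, 160), (-38, 162)]
```

```bash
python3 - <<'E'
from h import *
np.set_printoptions(precision=4,suppress=True)
w=optics.read_camera('wrist');t=cam('top');s=cam('scene')
T=np.eye(4);T[:3,:3]=R.from_euler('xyz',[176.8,1.4,-15.4],degrees=True).as_matrix();T[:3,3]=[.5712,.2359,.2676];w['T']=T@w['hand_eye']
print('block tri',*tri((w,317.4,171.3),(t,248.43,194.13)))
def bl(im,u,v,r,th):
    m=(cv2.cvtColor(im,6)[v-r:v+r,u-r:u+r]<th).astype(np.uint8);n,l,st,ce=cv2.connectedComponentsWithStats(m);i=1+np.argmax(st[1:,4]);return ce[i]+[u-r,v-r],st[i,4]
print('top0 block',bl(cv2.imread('pics/top0.png'),247,193,14,50),'now',bl(t['img'],247,193,14,50))
p=proj(s,rs(0,0,105)).astype(int);print('scene block',bl(cv2.imread('pics/scene0.png'),*p,12,70),bl(s['img'],*p,12,70))
g=cv2.cvtColor(t['img'],6);g0=cv2.imread('pics/top0.png',0)
g16=cv2.imread('pics/w16.png',0)
for n,c,im in(('w16',w,g16),('top',t,g),('top0',t,g0)):
    print(n,[(k,int(cv2.getRectSubPix(im,(3,3),tuple(map(float,proj(c,rs(0,k,92))))).mean())) for k in range(-75,126,8)])
# bolt knob
print('knob px scene/top',proj(s,[.4274,-.2206,.087]),proj(t,[.4274,-.2206,.087]))
W=np.zeros((600,800,3),np.uint8);W[:300,:350]=crop(s['img'],320,165,390,225,5);W[:400,400:]=cv2.imread('pics/w16.png')[:,120:520];W[310:560,:400]=crop(t['img'],215,165,295,215,5);cv2.imwrite('pics/f18.png',W)
E
```

```text
block tri [0.5614 0.2296 0.1043] 0.0021120299452954605
top0 block (array([244.5524, 193.4126]), np.int32(143)) now (array([248.5954, 194.1145]), np.int32(131))
scene block (array([352.6067, 185.427 ]), np.int32(89)) (array([350.037 , 186.7901]), np.int32(81))
w16 [(-75, 188), (-67, 160), (-59, 160), (-51, 159), (-43, 161), (-35, 161), (-27, 29), (-19, 30), (-11, 35), (-3, 34), (5, 38), (13, 18), (21, 161), (29, 161), (37, 160), (45, 160), (53, 159), (61, 142), (69, 205), (77, 206), (85, 163), (93, 142), (101, 204), (109, 201), (117, 188), (125, 180)]
top [(-75, 62), (-67, 64), (-59, 66), (-51, 74), (-43, 99), (-35, 104), (-27, 99), (-19, 47), (-11, 35), (-3, 35), (5, 34), (13, 32), (21, 48), (29, 97), (37, 104), (45, 104), (53, 103), (61, 102), (69, 111), (77, 110), (85, 111), (93, 112), (101, 111), (109, 119), (117, 125), (125, 127)]
top0 [(-75, 98), (-67, 80), (-59, 55), (-51, 91), (-43, 97), (-35, 97), (-27, 97), (-19, 96), (-11, 59), (-3, 32), (5, 32), (13, 31), (21, 29), (29, 34), (37, 79), (45, 96), (53, 95), (61, 95), (69, 95), (77, 106), (85, 117), (93, 117), (101, 116), (109, 117), (117, 116), (125, 118)]
knob px scene/top [224.2119 251.1138] [399.4624 236.8604]
```

```bash
python3 -c "
from cell import env
print(env.sign_off())"
```

```text
the job is handed in; nothing more can be done
None
```

The job is done and handed in at about 27 s of the 72 s allowed; the sign-off reports no verdict.

**What I did**
- I pushed the bolt until it stopped. The knob travelled about 36 mm, stopped dead under 17 N, and the next picture showed the bolt inside the keeper.
- The tool can only twist about its own axis, so I hooked the gauge's socket on the stem and let it pivot in the jaws to the stem's tilt.
- I pressed it home with up to about 29 N, holding for over 1.5 s, and saw the white rod come out.
- I put the gauge back by levelling it on its posts, then let go.

**Last checks**
- **Position:** the gauge's block is within about 3 mm of the middle of the rest, turned about 74° against the rest's 74.5°.
- **Height:** it measures within about 1.5 mm of where it was before I lifted it. Both measurements read roughly 8–10 mm under the nominal block top, a bias of the method.
- **Rod:** its marks are visible about 40 mm beyond the barrel end.
- **Arm:** it is clear of everything, with almost no force on it.

**Doubts**
- The tilt on the stem was not measured cleanly. The views gave about 38–42° and the grip position about 35°, against a limit near 43.6°.
- The tool crept about 7° off vertical while pressing. I straightened it to about 3–4° before putting the gauge back.
- I could not view a final picture because the 12-picture limit was reached. The closing checks of the gauge, made after letting go, are numbers only. I did not check the bolt or the bystanders again at the end.

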